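# Join the conference call hands-free

## Task

Join the conference call hands-free on the desk phone: with a fingertip lightly press and release the long loudspeaker key, then the middle one of the three large picture keys, then the round mute key. Leave the handset lying in its cradle, press no other key, do not lean hard on the phone, and leave the other things on the desk standing where they are.

Things in the scene. Friction and masses are not known exactly. Their poses are not given: they have to be found in the camera images.
- phone: off-white desk telephone, 260 mm wide (y) by 240 mm deep (x), standing firm on the desk (it does not shift); a push of more than 25 N on it is too hard. Origin on the desk under its middle; x points from its front edge (towards the robot) to the display at its back, y to its left, z up
- phone_face (a point): middle of the phone's face, 45 mm above the desk. The face slopes 8 degrees: 28 mm high at its front edge, 62 mm at the back. All keys stand 7 mm proud of it and move 5 mm along its normal against a spring: 1.5 N starts a key, 3.5 N takes it 2 mm down, where it counts as pressed, 6.5 N takes it fully down; it springs back when let go
- speaker_key (a joint): travel of the long bar-shaped loudspeaker key, 58 mm wide (y) by 20 mm deep (x), in the front row nearest the robot, under the dial pad; 0 up, 0.005 m fully down
- speaker_key_top (a point): centre of the top of speaker_key (moves with the key). z is the face's outward normal, x points up the slope to the display, y to the phone's left
- pic_mid (a joint): travel of the middle one of the three large picture keys, 36 mm wide (y) by 28 mm deep (x), in the column right of the dial pad; its picture is a round table with six seats; 0 up, 0.005 m fully down
- pic_mid_top (a point): centre of the top of pic_mid (moves with the key). z is the face's outward normal, x points up the slope to the display, y to the phone's left
- pic_far (a joint): travel of the picture key next to the display, farthest from the robot (same size, 37 mm beyond the middle one; its picture is a house); 0 up, 0.005 m fully down
- pic_far_top (a point): centre of the top of pic_far (moves with the key). z is the face's outward normal, x points up the slope to the display, y to the phone's left
- pic_near (a joint): travel of the picture key nearest the robot (same size, 37 mm before the middle one; its picture is a tree); 0 up, 0.005 m fully down
- pic_near_top (a point): centre of the top of pic_near (moves with the key). z is the face's outward normal, x points up the slope to the display, y to the phone's left
- redial_key (a joint): travel of the small pill-shaped redial key, 20 mm wide (y) by 10 mm deep (x), in the front row between the loudspeaker and mute keys; 0 up, 0.005 m fully down
- redial_key_top (a point): centre of the top of redial_key (moves with the key). z is the face's outward normal, x points up the slope to the display, y to the phone's left
- mute_key (a joint): travel of the only round key, 24 mm in diameter, at the front right corner of the phone, 46 mm before the nearest picture key (centre to centre); marked with a struck-out microphone; 0 up, 0.005 m fully down
- mute_key_top (a point): centre of the top of mute_key (moves with the key). z is the face's outward normal, x points up the slope to the display, y to the phone's left
- dialpad: the dial pad, 3 columns by 4 rows of keys 23 x 19 mm, left of the picture keys; origin in the middle of the pad at face level, axes as the face
- softkeys: row of four small keys 20 x 8 mm below the display, origin in its middle at face level
- handset: off-white cordless handset, 206 mm long (its x), 50 mm wide, 37 mm thick, lying loose face down in the cradle along the phone's left edge; origin under its middle, on the phone's face; 96 mm left of the phone's middle line
- mug: white mug, 82 mm in diameter, 95 mm high, handle towards its +y; loose, stands right of the phone; origin under its middle
- bottle: small cobalt-blue glass bottle, 54 mm in diameter, 118 mm high, loose; origin under its middle
- stapler: grey stapler, 130 x 36 x 52 mm, along its x, loose; origin under its middle
- mouse: grey computer mouse, 104 x 58 x 33 mm, along its x, loose; origin under its middle
- pen_pot: dark steel pot, 76 mm in diameter, 95 mm high, with pens up to 160 mm high, loose; origin under its middle
- tape_dispenser: black tape dispenser, 130 x 60 x 71 mm, along its x, loose; origin under its middle

How it is judged:
On the way, in this order (a step that is already met when the one before it is completed fails the run):
1. the loudspeaker key is pressed at least 2 mm down by the fingers, the picture and mute keys up (value of joint speaker_key above 0.002 m and contact force between the fingers and phone above 0.5 N and value of joint each of pic_mid, mute_key below 0.001 m), for 0.05 s.
2. then, the loudspeaker key let up again, the middle picture key is pressed at least 2 mm down (value of joint pic_mid above 0.002 m and contact force between the fingers and phone above 0.5 N and value of joint each of speaker_key, mute_key below 0.001 m), for 0.05 s.
3. then, the picture key let up again, the round mute key is pressed at least 2 mm down (value of joint mute_key above 0.002 m and contact force between the fingers and phone above 0.5 N and value of joint each of speaker_key, pic_mid below 0.001 m), for 0.05 s.
At the end, for the whole second after the job is handed in: the loudspeaker, picture, redial and mute keys are all up again (less than 1 mm down), the handset lies at rest in its cradle (within 8 mm of where it was), and the six loose things stand upright within 30 mm of where they were (value of joint each of speaker_key, pic_mid, pic_far, pic_near, redial_key, mute_key below 0.001 m and distance of handset from where it was at the start of the episode below 0.008 m and linear speed of handset below 0.01 m/s and distance of each of mug, bottle, stapler, mouse, pen_pot, tape_dispenser from where it was at the start of the episode below 0.03 m and angle between each of mug, bottle, stapler, mouse, pen_pot, tape_dispenser's own z axis and vertical below 0.2 rad); the robot touches nothing.
It fails at once if another picture key or the redial key is pressed (2 mm or more down) (value of joint any of pic_far, pic_near, redial_key above 0.002 m).
It fails at once if a key of the dial pad or the row under the display is pressed (more than 3.5 N on it) (contact force between any of the fingers, the arm and dialpad above 3.5 N or contact force between any of the fingers, the arm and softkeys above 3.5 N).
It fails at once if the robot leans on the phone with more than 25 N (contact force between any of the fingers, the arm and phone above 25 N).
It fails at once if the handset is lifted or pushed more than 10 mm (distance of handset from where it was at the start of the episode above 0.01 m).
It fails at once if a loose thing is pushed or carried more than 40 mm or tipped over (distance of any of mug, bottle, stapler, mouse, pen_pot, tape_dispenser from where it was at the start of the episode above 0.04 m or angle between any of mug, bottle, stapler, mouse, pen_pot, tape_dispenser's own z axis and vertical above 0.4 rad).
It also fails if it takes over 48 s, if anything falls off the work surface, if the arm or the gripper's body presses on something with over 40 N, if the wrist force passes 120 N, or if a joint passes its speed limit or range.

## Robot

A 6-joint arm with a two-finger parallel gripper is mounted at the origin on the work surface. World frame = base frame: x ahead of the robot, y to its left, z up, the work surface at z = 0. Lengths are in m, angles in rad, forces in N, time in s.
With the tool pointing down it reaches from about 0.275 to 0.825 m from the base axis. Payload 4.9 kg.
Tool frame: the origin (TCP) lies midway between the tips of the shut fingers; the grasp point (between the pads) lies 19 mm behind it (bot.grip_depth is the distance from the TCP to the grasp point, in m); z points along the fingers, y is the line along which they close (so a half turn about z gives the same grasp; the last joint's range is limited). The gripper opens to 85 mm and grips with 20 to 120 N. Pads are 22 mm wide; open, the fingers measure 114 mm over their backs; the gripper's body (76 mm by 85 mm) begins 54 mm behind the grasp point. The pads swing forward as they close: fully open they stand 13 mm farther back than shut.
Start: joints at [-1.386, 0.326, -0.193, 1.052, 0, 1.437], TCP at [0.172, -0.522, 0.21] pointing down, gripper open.
Joint ranges: [-2.65, 2.65], [-0.97, 1.79], [-1.3, 1.35], [-1.93, 2.1], [-1.47, 1.37], [-3.14, 3.14]. Speed limits (rad/s): [2.57, 2.57, 3.14, 3.14, 3.14, 3.14].

## Interface

Orientations are given as a unit quaternion [w, x, y, z].
In Python, from cell import bot gives the robot as it stands. Calls block until the motion is done:
- bot.move_pose(position, orientation): joint-space move of the TCP to a pose.
- bot.move_linear(position, speed=0.15, rotation=None, until_force=None): straight line of the TCP; rotation=None keeps the orientation; speed is the mean speed in m/s. With until_force (N) it stops when the force on the tool has changed by that much, and returns True; else False.
- bot.goto_joints(angles): joint-space move.
- bot.set_gripper(opening, grasp_force=None): opening from 0.0 (shut) to 1.0 (fully open); grasp_force is the grip in N (None keeps the last); returns when the fingers have stopped.
- bot.wait(seconds).
- bot.solve_ik(position, orientation): joint angles nearest the present ones, or None.
- bot.camera(name): name is "side" or "top"; returns the picture (420x560x3 uint8, red, green, blue); there is no depth.
- bot.calibration(name): a dict with "mtx" (3x3 intrinsics, pixels), "extrinsics" (4x4, takes a point from world to camera coordinates). Camera axes: x right, y down, z forward; pixel columns grow to the right and rows downward; lengths in m; the calibration is good to about 2 mm. A picture is of the moment at which its call begins. calibration takes no time and is no camera call.
A pose or a line that the arm cannot do raises bot.PlanningError and nothing moves.
- bot.close_job(): hands the job in; it is judged then, once.
Trained networks look in the newest picture that a camera, given by its name, has taken for a name from the list of things; names that differ only in an ending like _2 or _b are one class to them, and where a whole thing is asked for, a point or a joint stands for the part that bears it (a point fixed in the world has none). Each returns a list of dicts, best first, with "confidence" (0 to 1); they miss things now and then, are a little off and sometimes report something else, mostly with a low value. They report only what shows in the picture. A call takes as long as a camera call.
- bot.search_frame(camera, thing): "bbox" ([left, top, width, height] in pixels, round what is visible of it).
Readings, each from a call of its own:
- bot.read_clock(): time.
- bot.read_joint_positions(): joint angles.
- bot.read_joint_vel(): joint speeds.
- bot.read_joint_efforts(): joint torques, N m.
- bot.read_position(): TCP position.
- bot.read_tool_rot(): TCP orientation.
- bot.read_ft_force(): force on the tool from outside, world axes, zero at the start.
- bot.read_moment(): the same for the moment, N m.
- bot.read_gripper_width(): opening from 0.0 (shut) to 1.0 (fully open).
- bot.read_finger_force(): force on a finger pad.
Only numpy, scipy, OpenCV 4.12 (cv2) and the standard library are available. Lean on these libraries where they do the work, as an engineer would, in place of code of your own. Each camera call takes 0.05 s, during which the arm holds its last target. There are 200 camera calls.

## Working session

There is one attempt and no reset: what is moved stays moved. The work goes in short steps, each a Python script; the robot and the scene stay as the last script left them, time stands still between calls to the robot, and variables do not carry over. Pictures are saved under pics/ and viewed, at most 10 in all, crops included, and the job is handed in when it is done.

```bash
mkdir -p pics; python3 - <<'E'
from cell import bot
import cv2
for c in ("top","side"):
    im=bot.camera(c); cv2.imwrite(f"pics/{c}0.png",im[:,:,::-1])
    k=bot.calibration(c); print(c,k["mtx"].round(1).tolist(),k["extrinsics"].round(4).tolist())
    for t in ["phone","speaker_key","pic_mid","pic_far","pic_near","redial_key","mute_key","dialpad","softkeys","handset","mug","bottle","pen_pot"]:
        print(t,[([round(float(v),1) for v in d["bbox"]],round(d["confidence"],2)) for d in bot.search_frame(c,t)[:3]])
print(bot.read_clock(),bot.read_tool_rot())
E
```

```text
top [[412.5, 0.0, 281.2], [0.0, 412.5, 214.2], [0.0, 0.0, 1.0]] [[0.0095, -1.0, 0.0, 0.0193], [-0.9793, -0.0093, -0.2022, 0.5941], [0.2022, 0.0019, -0.9793, 0.7343], [0.0, 0.0, 0.0, 1.0]]
phone [([204.1, 175.6, 134.6, 124.0], 0.7)]
speaker_key [([253.0, 278.4, 30.7, 12.8], 0.83)]
pic_mid [([203.1, 177.7, 135.8, 120.6], 0.57), ([309.3, 250.4, 21.1, 17.4], 0.57), ([309.3, 234.7, 19.9, 14.5], 0.52)]
pic_far [([313.0, 214.4, 15.5, 13.4], 0.59)]
pic_near [([309.1, 251.9, 20.1, 16.0], 0.76)]
redial_key [([293.8, 285.4, 6.3, 2.4], 0.44)]
mute_key [([312.9, 253.5, 16.2, 12.1], 0.62), ([243.9, 212.2, 51.2, 57.6], 0.44)]
dialpad [([242.3, 215.6, 54.7, 55.2], 0.75), ([312.9, 255.2, 16.0, 10.8], 0.18)]
softkeys []
handset []
mug [([351.6, 192.5, 65.9, 49.5], 0.84), ([311.4, 252.7, 19.3, 12.4], 0.29)]
bottle [([299.1, 133.8, 22.8, 38.2], 0.7)]
pen_pot [([225.7, 120.5, 36.7, 57.0], 0.77), ([256.3, 207.0, 59.9, 5.3], 0.54)]
side [[462.7, 0.0, 274.3], [0.0, 462.7, 215.9], [0.0, 0.0, 1.0]] [[-0.7907, -0.612, 0.0157, 0.4761], [-0.4673, 0.5869, -0.6612, 0.2955], [0.3955, -0.5302, -0.75, 0.9168], [0.0, 0.0, 0.0, 1.0]]
phone [([207.4, 174.7, 141.9, 125.2], 0.91)]
speaker_key [([301.4, 199.8, 13.1, 12.2], 0.31)]
pic_mid [([301.3, 204.7, 10.0, 11.1], 0.43), ([328.7, 223.2, 10.1, 5.0], 0.41)]
pic_far []
pic_near [([313.9, 210.5, 9.7, 8.4], 0.71), ([304.0, 241.7, 18.8, 21.6], 0.24)]
redial_key []
mute_key [([332.9, 223.5, 7.7, 2.4], 0.38)]
dialpad [([253.9, 207.0, 59.9, 52.6], 0.81)]
softkeys [([288.6, 190.6, 10.7, 13.5], 0.74), ([254.1, 197.0, 29.0, 29.9], 0.66)]
handset [([289.2, 193.3, 11.7, 11.7], 0.63), ([215.3, 222.5, 85.8, 63.2], 0.56)]
mug [([300.9, 150.5, 34.2, 49.7], 0.63)]
bottle [([234.9, 155.0, 23.0, 45.1], 0.87)]
pen_pot [([192.5, 177.9, 38.1, 52.3], 0.97)]
1.4 [ 6.06741642e-06  9.87323755e-01  1.58719257e-01 -5.25764386e-06]
```

View pics/top0.png

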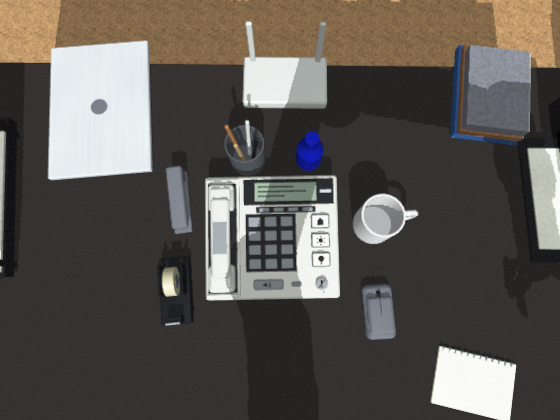

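View pics/side0.png

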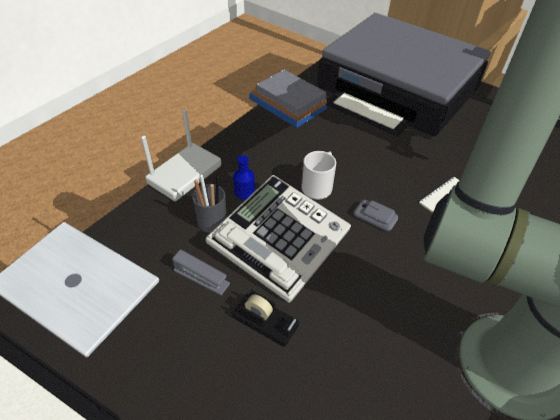

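The top view shows the phone at about (272,238). Its speaker key is at (268,285), the picture keys at (320,221/240/259) and mute at (321,283). The mug at (380,220) and mouse at (379,312) are to its right. In the side view the handset is in its cradle and mute is at about (334,226).

```bash
python3 - <<'E'
import cv2,numpy as np
a=cv2.imread("pics/top0.png")[170:305,200:345]; b=cv2.imread("pics/side0.png")[170:305,205:355]
cv2.imwrite("pics/c1.png",cv2.resize(a,None,fx=4.4,fy=4.4,interpolation=cv2.INTER_CUBIC))
cv2.imwrite("pics/c2.png",cv2.resize(b,None,fx=4.4,fy=4.4,interpolation=cv2.INTER_CUBIC))
E
```

```text
(no output)
```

View pics/c1.png

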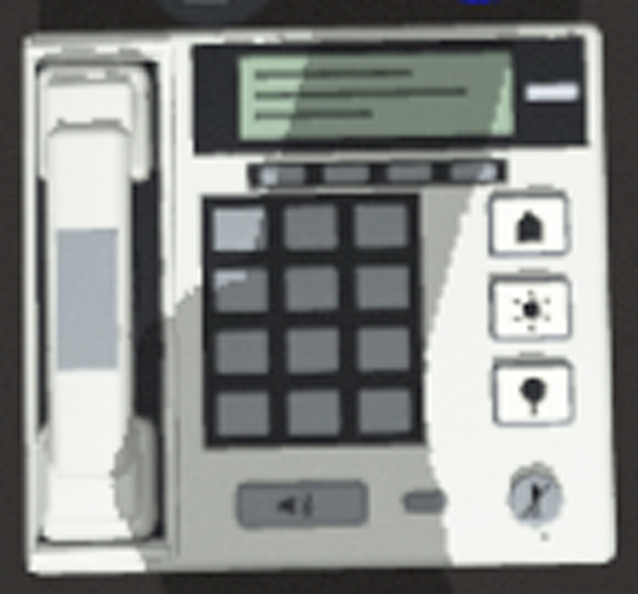

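View pics/c2.png

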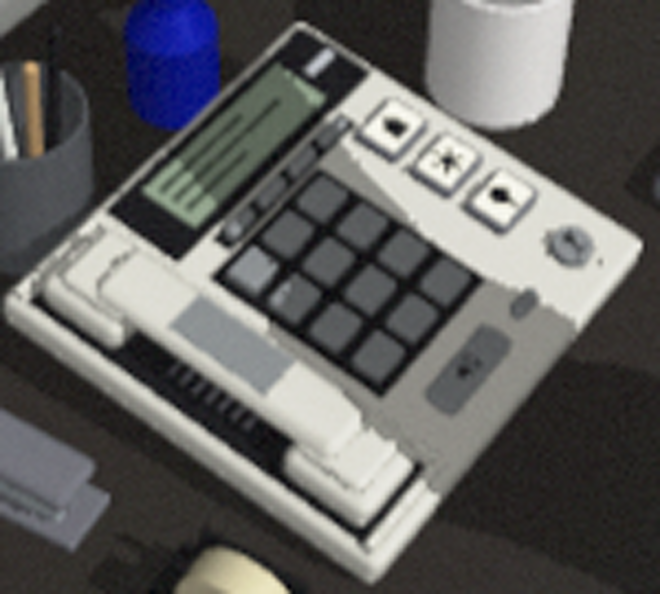

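The crops show clear key centres: speaker (302,503), redial (424,501), pic far/mid/near (530,226)/(531,309)/(533,393) and mute (535,494) in the top crop. The same keys are visible in the side crop, so I'll triangulate them and check against the given geometry.

```bash
cat > h.py <<'E'
from cell import bot
import cv2,numpy as np
N=["speaker","redial","far","mid","near","mute"]
t=np.array([[302,503],[424,501],[530,226],[531,309],[533,393],[535,494]])/4.4+[200,170]-.4
s=np.array([[468,370],[525,302],[392,127],[445,163],[502,195],[570,243]])/4.4+[205,170]-.4
C={c:bot.calibration(c) for c in("top","side")}
P=lambda c:C[c]["mtx"]@C[c]["extrinsics"][:3]
X=cv2.triangulatePoints(P("top"),P("side"),t.T.astype(float),s.T.astype(float)); X=(X[:3]/X[3]).T
# phone axes from picture column; face slope of 8 deg
d=X[2]-X[4]; yaw=np.arctan2(d[1],d[0])
E
python3 - <<'E'
from h import *
for n,x in zip(N,X): print(n,x.round(4))
print("yaw deg",np.degrees(yaw),"pitch",np.linalg.norm(X[2]-X[3]),np.linalg.norm(X[3]-X[4]),"near-mute",np.linalg.norm(X[4]-X[5]))
print("yaw speaker-mute", np.degrees(np.arctan2(*(X[0]-X[5])[:2]))*-1)
# phone centre: outline corners in top crop at known z
c=np.array([[25,38],[600,25],[613,562],[30,572]])/4.4+[200,170]-.4
z=[.062,.062,.028,.028]
R=C["top"]["extrinsics"][:3,:3];T=C["top"]["extrinsics"][:3,3];o=-R.T@T
for p,h in zip(c,z):
    r=R.T@np.linalg.inv(C["top"]["mtx"])@[*p,1]; print((o+r*(h-o[2])/r[2]).round(4))
E
```

```text
speaker [0.4612 0.0483 0.0346]
redial [ 0.4622 -0.0051  0.0375]
far [ 0.5822 -0.0503  0.0553]
mid [ 0.5462 -0.0509  0.0496]
near [ 0.5091 -0.0518  0.0484]
mute [ 0.4655 -0.0534  0.0386]
yaw deg 1.1446925158346166 pitch 0.03646246291994396 0.0371054966808064 near-mute 0.04472596532447994
yaw speaker-mute 2.4143928353743838
[0.6641 0.1744 0.062 ]
[ 0.6726 -0.0817  0.062 ]
[ 0.438  -0.0878  0.028 ]
[0.4313 0.1675 0.028 ]
```

The geometry agrees: pitch is 36.5 to 37 mm, near to mute 45 mm, yaw about 1.6°, and heights are within 2–5 mm of the face plane. I'll press the speaker key first.

```bash
cat >> h.py <<'E'
from scipy.spatial.transform import Rotation as Ro
yaw=np.radians(1.6)
Rp=(Ro.from_euler("z",yaw)*Ro.from_euler("y",-8,degrees=True)).as_matrix()  # face axes
nrm=Rp[:,2]
q=Ro.from_matrix(np.c_[Rp[:,0],-Rp[:,1],-nrm]).as_quat()[[3,0,1,2]]
def top(n):
    x=X[N.index(n)].copy(); x[2]=.052+np.tan(np.radians(8))*(x[0]-.5515); return x
def press(n):
    k=top(n); above=k+.05*nrm
    if n=="speaker": bot.move_pose(above,q)
    else: bot.move_linear(above,speed=.1)
    bot.move_linear(k+.012*nrm,speed=.08); bot.wait(.2)
    f0=bot.read_ft_force()
    hit=bot.move_linear(k-.011*nrm,speed=.012,until_force=4.5); bot.wait(.15)
    p=bot.read_position(); f=bot.read_ft_force()-f0
    print(n,"hit",hit,"depth mm",((p-k)@nrm*1e3).round(2),"off",((p-k)*1e3).round(1),"force",np.round(f,2),bot.read_clock())
    bot.move_linear(above,speed=.08)
E
python3 - <<'E'
from h import *
bot.set_gripper(0.0)
press("speaker")
cv2.imwrite("pics/s1.png",bot.camera("side")[:,:,::-1])
E
```

```text
speaker hit False depth mm -10.97 off [  1.6   0.  -10.9] force [-1.51  0.61  0.79] 7.5083
```

```bash
python3 - <<'E'
from h import *
print(bot.read_position(), top("speaker"), bot.read_gripper_width(), bot.read_ft_force(), nrm)
cv2.imwrite("pics/t1.png",bot.camera("top")[:,:,::-1])
a=cv2.imread("pics/s1.png")[100:320,180:480];b=cv2.imread("pics/t1.png")[150:370,150:450]
cv2.imwrite("pics/st.png",cv2.resize(np.vstack([a,b]),None,fx=1.36,fy=1.36))
E
```

```text
[0.45381977 0.04814932 0.08831354] [0.46122252 0.04831864 0.03931233] 0.0011763855549276668 [-0.59052279 -0.51781285 -0.54699107] [-0.13911884 -0.00388594  0.99026807]
```

View pics/st.png

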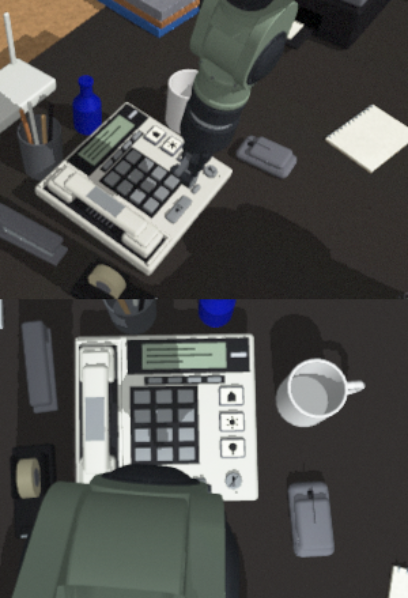

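The side view shows the shut fingertip hovering close to the speaker and redial keys, and nothing has been moved. I'll check where the TCP projects compared with the tip I can see.

```bash
python3 - <<'E'
from h import *
S=4
def pj(x):
    v=P("side")@[*x,1]; return v[:2]/v[2]
p=bot.read_position(); im=cv2.imread("pics/s1.png")
o=np.array([240,150]); c=cv2.resize(im[150:290,240:400],None,fx=5,fy=4.2*5/4.2,interpolation=cv2.INTER_CUBIC)[:600]
c=cv2.resize(im[150:270,240:400],None,fx=5,fy=5,interpolation=cv2.INTER_CUBIC)
for x,col in ((p,(0,0,255)),(p+.02*nrm,(0,255,255)),(top("speaker"),(0,255,0)),(top("mute"),(0,255,0)),(top("mid"),(0,255,0)),(X[0],(255,0,255))):
    u=pj(x);print(u.round(1)); cv2.circle(c,tuple(int(v) for v in (u-o+.5)*5),4,col,-1)
cv2.imwrite("pics/s2.png",c)
E
```

```text
[315.4 240.4]
[317.2 235.3]
[310.8 252.4]
[333.8 224.4]
[305.7 206.2]
[310.7 253.6]
```

View pics/s2.png

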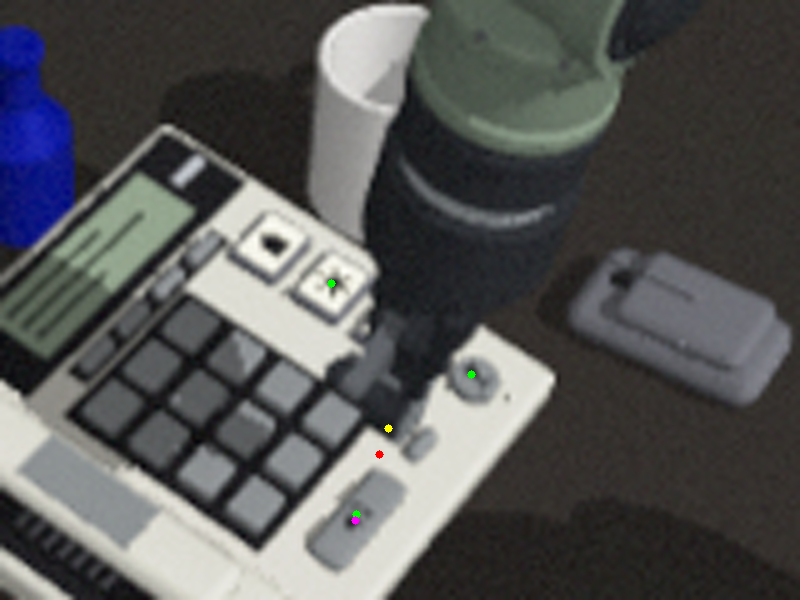

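The visible tip sits about 20 mm behind the nominal TCP along the tool axis, on axis, so the first press stopped in the air. I'll descend further with the force guard on.

```bash
cat >> h.py <<'E'
def press(n,start=-.006,end=-.036,lift=.03):
    k=top(n)
    bot.move_linear(k+lift*nrm,speed=.1); bot.move_linear(k+start*nrm,speed=.06); bot.wait(.2)
    f0=bot.read_ft_force()
    hit=bot.move_linear(k+end*nrm,speed=.012,until_force=4.5); bot.wait(.15)
    p=bot.read_position(); f=bot.read_ft_force()-f0
    print(n,"hit",hit,"depth mm",((p-k)@nrm*1e3).round(2),"off",((p-k)*1e3).round(1),"force",np.round(f,2))
    cv2.imwrite(f"pics/p_{n}.png",bot.camera("side")[:,:,::-1])
    bot.move_linear(k+lift*nrm,speed=.08); print(bot.read_clock())
E
python3 - <<'E'
from h import *
press("speaker")
c=cv2.imread("pics/p_speaker.png")[150:270,240:400]
cv2.imwrite("pics/s3.png",cv2.resize(c,None,fx=5,fy=5,interpolation=cv2.INTER_CUBIC))
E
```

```text
speaker hit True depth mm -24.7 off [  3.4   0.1 -24.5] force [-1.13  0.34  5.83]
12.375
```

View pics/s3.png

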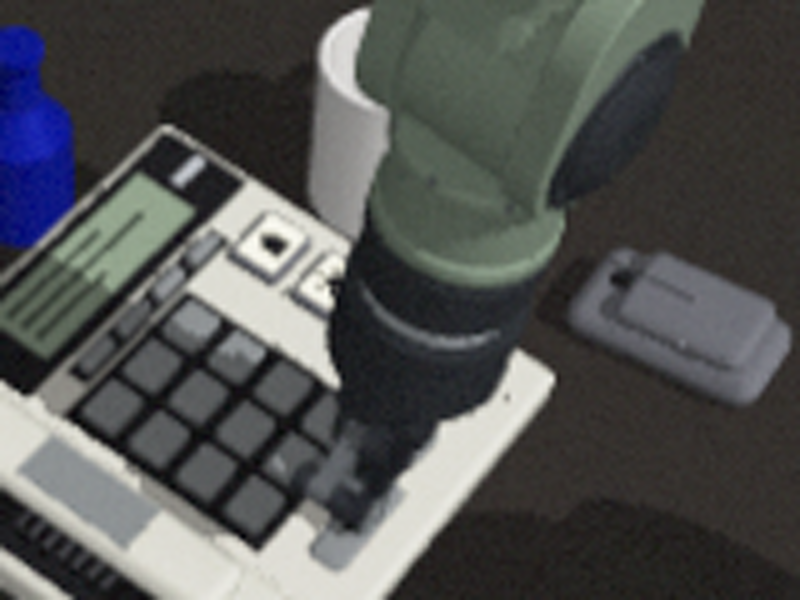

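The fingertip is on the speaker key at about (355,510), at 5.8 N, which is roughly 4 mm of travel. Next the middle picture key, with a check that it lands on the right one.

```bash
python3 - <<'E'
from h import *
press("mid",start=-.010)
c=cv2.imread("pics/p_mid.png")[150:270,240:400]
cv2.imwrite("pics/s4.png",cv2.resize(c,None,fx=5,fy=5,interpolation=cv2.INTER_CUBIC))
E
```

```text
mid hit True depth mm -25.0 off [  3.5   0.1 -24.8] force [0.19 0.38 3.4 ]
17.1667
```

View pics/s4.png

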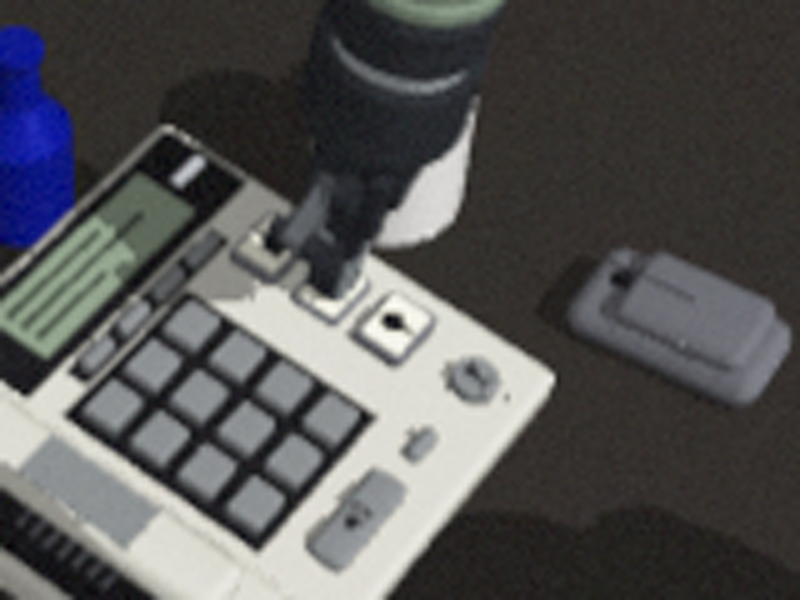

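The fingertip is on the middle picture key at about (335,285). Only 3.4 N was read afterwards, which leaves it open whether the key reached 2 mm. A repeat press does no harm, so I'll do it again more firmly and average the force.

```bash
cat >> h.py <<'E'
def favg(m=12):
    r=[]
    for _ in range(m): r.append(bot.read_ft_force()); bot.wait(.02)
    return np.mean(r,0)
def press(n,start=-.012,end=-.036,lift=.03,F=6.5):
    k=top(n)
    bot.move_linear(k+lift*nrm,speed=.1); bot.move_linear(k+start*nrm,speed=.06); bot.wait(.2)
    f0=favg()
    hit=bot.move_linear(k+end*nrm,speed=.012,until_force=F); bot.wait(.1)
    f=favg()-f0; p=bot.read_position()
    print(n,"hit",hit,"depth mm",((p-k)@nrm*1e3).round(2),"force",np.round(f,2),"along normal",round(f@nrm,2))
    bot.move_linear(k+lift*nrm,speed=.08); print(bot.read_clock())
E
python3 - <<'E'
from h import *
press("mid")
E
```

```text
mid hit True depth mm -26.43 force [-1.6  -0.04  6.01] along normal 6.17
21.05
```

The middle key is now confirmed at 6.2 N, about 4.7 mm of travel. There is time to spare, so I'll repeat speaker and middle as insurance, because the speaker press rests on a single noisy reading. Then mute.

```bash
python3 - <<'E'
from h import *
press("speaker"); press("mid"); press("mute")
bot.move_linear(top("mute")+.08*nrm,speed=.15)
for c in("side","top"): cv2.imwrite(f"pics/e_{c}.png",bot.camera(c)[:,:,::-1])
print(bot.read_clock(),bot.read_position())
a=cv2.imread("pics/e_side.png");b=cv2.imread("pics/e_top.png")
cv2.imwrite("pics/e.png",cv2.resize(np.hstack([a,b]),(800,300),interpolation=cv2.INTER_AREA))
E
```

```text
speaker hit True depth mm -26.06 force [-1.57  0.02  5.94] along normal 6.1
26.1167
mid hit True depth mm -26.43 force [-1.68  0.42  6.  ] along normal 6.17
31.2083
mute hit True depth mm -26.44 force [-1.56  0.26  6.49] along normal 6.64
35.8
36.3833 [ 0.45360564 -0.05348341  0.11794217]
```

View pics/e.png

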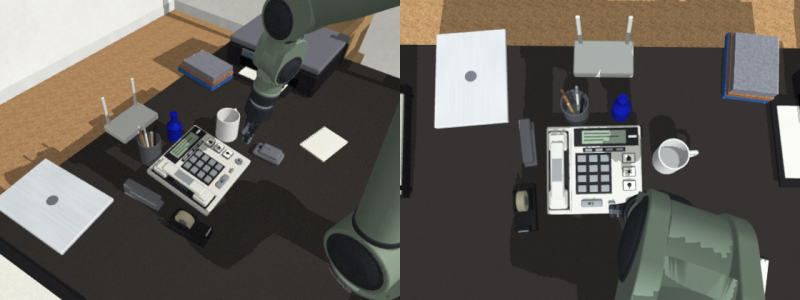

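All three presses read over 6 N at matching depths. The picture shows the handset in its cradle, everything still standing, and the gripper clear above the phone, so I'll hand the job in.

```bash
python3 -c "
from cell import bot
print(bot.close_job())"
```

```text
the job is handed in; nothing more can be done
None
```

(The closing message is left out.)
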